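# Take a packing bin's inside depth with a bridge depth gauge and lock it

### The job

Take the depth gauge from its sloping blue rest and set it square across the two long sides of the white bin, where the bin's floor below is bare; gently lower its black-knobbed probe until the tip touches the bottom, and press the red lever all the way down to lock it there. Then carry the locked gauge back and leave it lying flat on the rest's sloping deck, probe down the slot, with the reading kept. Do not shift the bin, the mushroom caps in it, the bottle or the mug.

Things in the scene. Friction and masses are not known exactly. Their poses are not given: they have to be found in the camera images.
- gauge: base of the depth gauge: aluminium plate 84 x 205 x 10 mm with a dark head block (42 x 44 mm, top at z = 34 mm) in its middle; 0.47 kg in all. Origin: middle of the plate's underside, which rests on the bin's rim in use. y along the 205 mm length, z the plate's normal and probe axis (up, towards the knob), -x the side with the red lever. Starts on its rest, z leaning 30 degrees
- gauge_knob (a point): centre of the black knob on top of the sliding probe, 34 x 22 x 32 mm (gauge x, y, z), flat sides, axes as gauge; 194 mm above the probe's tip. Grip it across the 22 mm (fingers closing along gauge y). When it is lifted, the probe slides up to its end stop (tip 30 mm below the plate's underside) and then lifts the plate
- probe_tip (a point): centre of the end face of the probe (brass foot, 14 mm diameter, on a 10 mm steel rod that runs through the head), axes as gauge
- gauge_rod (a joint): slide of the probe: 0 = fully drawn up (tip 30 mm below the plate's underside), growing to 0.115 m as the tip goes down; about 1.6 N of friction when unlocked, it stays where it is left. Starts between 0.005 and 0.045; on the bin's floor it reads 0.102
- gauge_lock (a joint): red clamp lever: 0 = open (points 35 degrees above the plate), 0.53 rad = locked (5 degrees above the plate, end stop). A push of 6 to 12 N towards the plate near its end moves it; it stays where it is left. Over the last half of its travel it jams a pad on the probe; fully down, the slide holds 12 N, enough to carry the gauge by the knob, but pressing harder on the knob makes it slip
- lock_tip (a point): centre of the rounded end of the red lever (16 mm diameter, 10 mm thick along gauge x). The lever's pivot lies at (-34, 0, 22) mm in the frame of gauge, its axis along gauge x; the end is 57 mm from it, towards +y and up, so pushing it towards the plate locks it
- gauge_rest: blue sheet-steel rest, fixed, 150 x 164 mm, 168 mm high. Origin: centre of its underside; z up. Its deck slopes 30 degrees down towards -x; deck middle at (0, 0, 142) mm; two 8 mm lips, 47 mm down the slope from there, stop the gauge's plate. At the start the gauge's -x side is at the lips and its probe down a 40 mm wide slot with room for any probe length; lift out and lower in square to the deck
- bin: white plastic bin, open on top, 0.32 kg, outside 182 (x) x 242 (y) x 135 (z) mm at the lip. Origin: centre of its underside, z up, y along the long side. The two long walls carry the gauge at x = -80 and +80 mm, rim 135 mm up; the floor inside is 3 mm up
- cap_1_mid (a point): middle of the first brown mushroom cap lying on the bin's floor, 47 x 53 x 28 mm
- cap_2_mid (a point): middle of the second brown mushroom cap lying on the bin's floor, 49 x 48 x 20 mm
- bottle_mid (a point): middle (106 mm up) of the standing drink bottle, 65 mm diameter, 212 mm high, between the rest and the bin at the far side
- mug_mid (a point): middle of the orange mug's body, 81 mm diameter, 101 mm high, handle 35 mm farther out; between the rest and the bin at the near side

How it is judged:
By the outcome, as a careful person would: the job done as asked, in the order asked, and still so for the second after the job is handed in, with the robot touching nothing.
It also fails if it takes over 72 s, if anything falls off the work surface, if the arm or the gripper's body presses on something with over 40 N, if the wrist force passes 120 N, or if a joint passes its speed limit or range.

### The arm

A 6-joint arm with a two-finger parallel gripper is mounted at the origin on the work surface; the furniture and walls round the work are solid. World frame = base frame: x ahead of the robot, y to its left, z up, the work surface at z = 0. Lengths are in m, angles in rad, forces in N, time in s.
With the tool pointing down it reaches from about 0.375 to 0.975 m from the base axis. Payload 3.8 kg.
Tool frame: the origin (TCP) lies where the fingers leave the gripper's body, on its centre line; the fingertips stand 73 mm ahead of it and the grasp point (between the pads) lies 54 mm ahead of it; z points along the fingers, y is the line along which they close (so a half turn about z gives the same grasp; the last joint's range is limited). The gripper opens to 85 mm and grips with 20 to 120 N. Pads are 22 mm wide; open, the fingers measure 114 mm over their backs; the gripper's body (76 mm by 85 mm) begins 54 mm behind the grasp point. The pads swing forward as they close: fully open they stand 13 mm farther back than shut.
Start: joints at [-1.257, 0.264, 1.604, -0, 1.274, -0.037], TCP at [0.232, -0.634, 0.304] pointing down, gripper open.
Joint ranges: [-2.63, 2.63], [-0.94, 2.18], [0.31, 2.57], [-1.31, 4.45], [0, 2.66], [-2.55, 2.55]. Speed limits (rad/s): [2.57, 2.57, 3.14, 3.14, 3.14, 3.14].

### API

Orientations are given as a rotation vector (axis times angle).
In Python, from workcell import read_state, viewer, bot gives the robot as it stands.
- The arm moves only by the tool jog_arm, never from a script. Its argument "increments" is a list that holds one entry, the list of rows, each a list of 7 numbers: the shift along the tool's x, y, z in units of 30 mm (1.0 is 30 mm), then the turn, a rotation vector about the tool's x, y, z in units of 6 degrees (1.0 is 6 degrees), then the opening, from -1 (shut) to 1 (fully open). A call has exactly 5 rows; each row shifts and turns the commanded pose from where the row before left it, along the tool's axes as they then stand; what a row does not reach is not made up. A row lasts 1/12 s, in which the tool goes at most 41.7 mm and 7.16 degrees, less where a joint would pass 70% of its speed; a pose out of reach is approached as far as the arm can. A call is refused whole if a number of a shift passes 1 or a number of a turn 1, either way. A call with a gripper value outside its range is refused whole. The fingers move at their own pace and stop on an object; "force" is the grip in N (left out, the last holds). Time passes only in rows, so rows that do not move let the fingers close, or fill a call up. It gives the time, the measured TCP pose, the force, the opening and the grip force at its end, in the units of the state.
- read_state(): the state, without advancing time (a new reading comes with each control period).
- viewer.read_camera(name): name is "side" or "top"; returns (picture, depth): 480x640x3 uint8, blue, green, red; 480x640 float32, m along the optical axis (not along the pixel's ray), 0 where there is no reading.
- viewer.camera_params(name): a dict with "fx", "fy", "cx", "cy" (pixels), "R" (3x3) and "t" (3): a world point X has camera coordinates R X + t. Camera axes: x right, y down, z forward; pixel columns grow to the right and rows downward; lengths in m; the calibration is good to about 2 mm. A picture is of the moment at which its call begins. camera_params takes no time and is no camera call.
- bot.finish_job(): hands the job in; it is judged then, once.
The state is a dict: "time": time; "q": joint angles; "joint_vel": joint speeds; "joint_torque": joint torques, N m; "tool_pos": TCP position; "tcp_rot": TCP orientation; "wrist_force": force on the tool from outside, world axes, zero at the start; "torque": the same for the moment, N m; "width": opening from 0.0 (shut) to 1.0 (fully open); "grip_force": force on a finger pad.
Only numpy, scipy, OpenCV 4.12 (cv2) and the standard library are available. Lean on these libraries where they do the work, as an engineer would, in place of code of your own. Each camera call takes 0.05 s, during which the arm holds its last target. There are 200 camera calls.

## Working session

There is one attempt and no reset: what is moved stays moved. The work goes in short steps, Python scripts to look and compute and a tool call to move; the robot and the scene stay as the last step left them, time stands still between calls to the robot, and variables do not carry over. Pictures are saved under pics/ and viewed, at most 13 in all, crops included, and the job is handed in when it is done.

Besides the shell and the picture viewer there is one more tool, called after "Request:" in YAML: its name, and indented under it one key for each argument. jog_arm: Moves the arm, as the interface text tells. Its arguments: {"type":"object","properties":{"increments":{"type":"array","items":{"type":"array","items":{"type":"array","items":{"type":"number"}}}},"force":{"type":"number"}},"required":["increments"]}

```bash
ls; mkdir -p pics; python3 - <<'E'
from workcell import read_state, viewer, bot
import cv2,numpy as np
s=read_state(); print(s['time'],s['tool_pos'],s['tcp_rot'],s['width'],s['wrist_force'])
for n in ('side','top'):
    p,d=viewer.read_camera(n); cv2.imwrite(f'pics/{n}0.png',p); np.savez(f'{n}0.npz',p=p,d=d)
    c=viewer.camera_params(n); print(n,c['fx'],c['fy'],c['cx'],c['cy'],np.round(c['R'],3).tolist(),np.round(c['t'],3), 'pos',np.round(-c['R'].T@c['t'],3))
E
```

```text
pics
0.0 [ 0.23177489 -0.63336007  0.30255452] [-3.09119322e+00 -5.47838204e-01  5.31928573e-04] 0.9984063353588198 [-0.35877872 -0.69726341  0.09244753]
side 451.1982293003237 451.1982293003237 325.01203417389377 239.64209582008695 [[0.261, 0.965, -0.005], [0.669, -0.184, -0.72], [-0.696, 0.185, -0.694]] [-0.1   -0.26   1.518] pos [ 1.256 -0.231  0.865]
top 465.57010581505955 465.57010581505955 316.96265267149926 238.47070972076924 [[0.027, -1.0, 0.008], [-0.994, -0.028, -0.106], [0.106, -0.005, -0.994]] [-0.056  0.588  1.047] pos [ 0.475 -0.034  1.104]
```

View pics/side0.png

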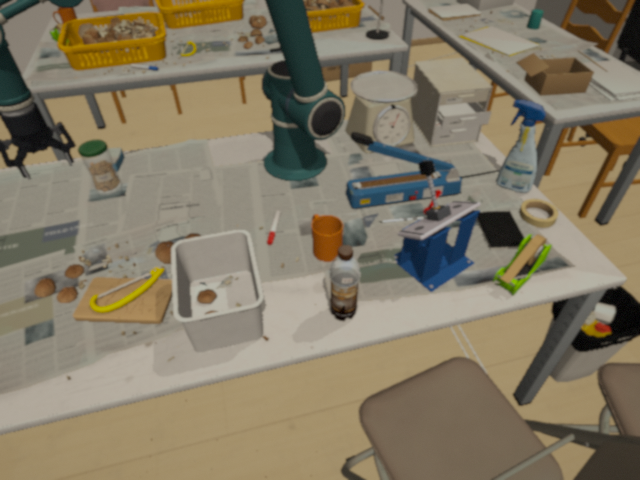

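View pics/top0.png

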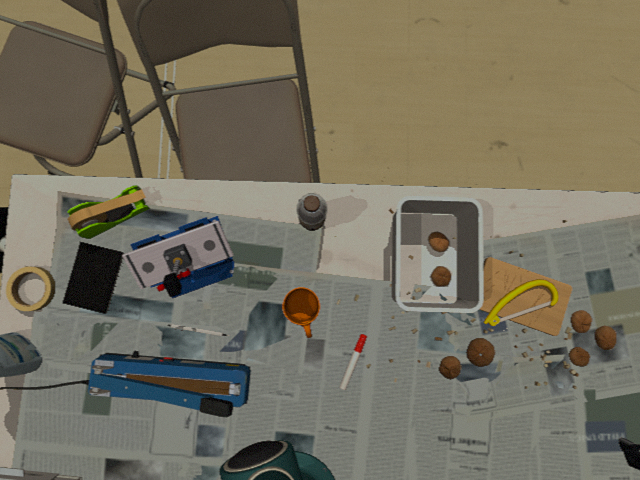

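The side view shows the bin near (217,290), bottle (344,285), mug (327,238) and rest (437,235) with the gauge knob at (427,168). In the top view the plate is around (178,258), the knob at (172,284), the red lever at about (162,287), the bin at (440,255) with caps at (438,241) and (441,276), and bare floor towards the bin's bottom-left and far end.

```bash
cat > h.py <<'E'
import numpy as np,cv2
from workcell import read_state, viewer, bot
from scipy.spatial.transform import Rotation as Ro
def cloud(n,d):
    c=viewer.camera_params(n); v,u=np.mgrid[:480,:640]
    P=np.stack([(u-c['cx'])/c['fx']*d,(v-c['cy'])/c['fy']*d,d],-1)
    return (P-c['t'])@c['R']
def ray(n,u,v):
    c=viewer.camera_params(n)
    return -c['R'].T@c['t'], c['R'].T@np.array([(u-c['cx'])/c['fx'],(v-c['cy'])/c['fy'],1])
def onz(n,u,v,z):
    o,r=ray(n,u,v); return o+r*(z-o[2])/r[2]
def tri(a,b):
    (o1,r1),(o2,r2)=ray(*a),ray(*b)
    k=np.linalg.lstsq(np.c_[r1,-r2],o2-o1,rcond=None)[0]
    A,B=o1+k[0]*r1,o2+k[1]*r2; return (A+B)/2,np.linalg.norm(A-B)
def load(n,k=0):
    z=np.load(f'{n}{k}.npz'); return z['p'],z['d'],cloud(n,z['d'])
def look(n,k):
    p,d=viewer.read_camera(n); np.savez(f'{n}{k}.npz',p=p,d=d); return p,d,cloud(n,d)
E
python3 - <<'E'
from h import *
p,d,X=load('top')
# bin rim
m=(X[...,2]>.125)&(X[...,2]<.145); m[:, :380]=0; m[:,500:]=0; m[:190]=0; m[320:]=0
q=X[m]; r=cv2.minAreaRect((q[:,:2]*1000).astype(np.float32)); print('bin',r,len(q),np.median(q[:,2]))
# plate
hsv=cv2.cvtColor(p,cv2.COLOR_BGR2HSV)
roi=np.zeros((480,640),bool); roi[205:310,110:245]=1
pl=roi&(hsv[...,1]<60)&(hsv[...,2]>110)&(X[...,2]>.1)&(d>0)
q=X[pl]; 
for i in range(5):
    c=q.mean(0); n=np.linalg.svd(q-c,full_matrices=False)[2][2]; n*=np.sign(n[2]); e=(q-c)@n; q=q[abs(e)<.004]
print('plate',c,n,len(q),np.degrees(np.arccos(n[2])),np.degrees(np.arctan2(n[1],n[0])))
h=np.array([n[0],n[1],0]);h/=np.linalg.norm(h); gx=np.cross(np.cross(n,h),n); gx/=np.linalg.norm(gx); gy=np.cross(n,gx)
Q=np.stack([q@gx,q@gy],-1); print('gx',gx,'gy',gy)
r=cv2.minAreaRect((Q*1000).astype(np.float32)); print(r)
cc=np.array(r[0])/1000; C=gx*cc[0]+gy*cc[1]+n*(c@n); print('topcentre',C)
for nm,uv in(('bottle',(312,205)),('mug',(300,303)),('cap1',(438,241)),('cap2',(441,276)),('knob',(172,284)),('lev',(162,288))):
    print(nm,X[uv[1],uv[0]])
red=roi&(hsv[...,1]>150)&((hsv[...,0]<8)|(hsv[...,0]>172))
print('red',np.argwhere(red).mean(0),np.median(X[red],0))
for n_,b in(('top',(110,205,135,110)),('side',(380,145,120,150))):
    im=load(n_)[0]; x,y,w,hh=b; cv2.imwrite(f'pics/{n_}c.png',cv2.resize(im[y:y+hh,x:x+w],None,fx=4,fy=4,interpolation=cv2.INTER_CUBIC))
a=cv2.imread('pics/topc.png');b=cv2.imread('pics/sidec.png')
H=max(a.shape[0],b.shape[0]); o=np.zeros((H,a.shape[1]+b.shape[1],3),np.uint8);o[:a.shape[0],:a.shape[1]]=a;o[:b.shape[0],a.shape[1]:]=b
f=800/o.shape[1]; cv2.imwrite('pics/crop0.png',cv2.resize(o,None,fx=f,fy=f)); print(f)
E
```

```text
bin ((554.5116577148438, -294.0740051269531), (183.4276123046875, 242.3532257080078), 89.76097869873047) 1913 0.13578639006493284
plate [0.53844601 0.24537106 0.15232134] [-0.46169049 -0.1831832   0.86792039] 2604 29.78213215284136 -158.35849277903878
gx [-0.8067403  -0.32008732 -0.49670332] gy [ 3.68798021e-01 -9.29509559e-01 -2.77555756e-17]
((-583.4171752929688, -30.6451416015625), (84.20562744140625, 204.73939514160156), 0.11914440989494324)
topcentre [0.53385364 0.24478426 0.14975457]
bottle [ 0.63471894 -0.02713796  0.21409402]
mug [ 0.43925242 -0.00414974  0.00475763]
cap1 [ 0.59118106 -0.32015702  0.03239064]
cap2 [ 0.51090758 -0.33093892  0.01820691]
knob [0.47523229 0.21614412 0.27356574]
lev [0.46683796 0.26476445 0.17590907]
red [277.35114504 170.97709924] [0.49195247 0.23673714 0.15402181]
0.7843137254901961
```

View pics/crop0.png

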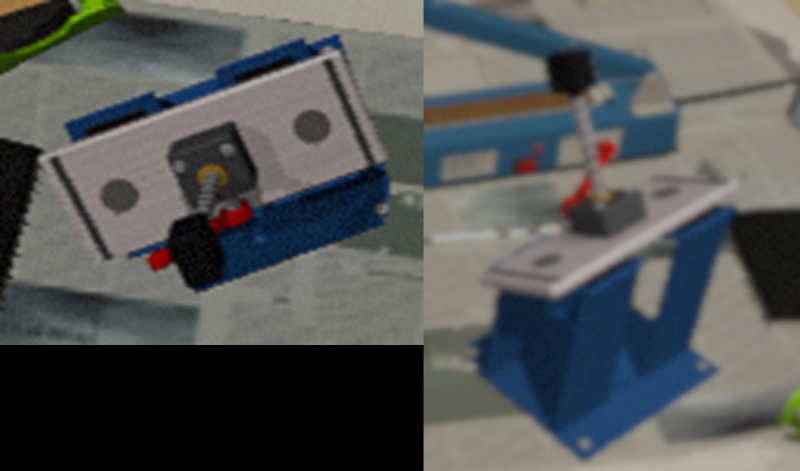

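The crop shows the knob at its far-from-deck end, plate flush on the deck, with the red lever open towards world +y. Now the knob height, bin floor, and bin yaw.

```bash
cat >> h.py <<'E'
N=np.array([-0.46169,-0.18318,0.86792]);N/=np.linalg.norm(N)
GY=np.array([-0.3688,0.92951,0]);GX=np.cross(GY,N)
C0=np.array([.53385,.24478,.14975])-.010*N   # gauge origin on rest
E
python3 - <<'E'
from h import *
for n in('top','side'):
    p,d,X=load(n)
    L=(X-C0); a=L@GX;b=L@GY;c=L@N
    m=(abs(a)<.025)&(abs(b)<.02)&(c>.09)&(c<.2)&(d>0)&(p.max(-1)<70)
    q=np.stack([a,b,c],-1)[m]*1000
    print(n,len(q),np.percentile(q,[3,50,97],axis=0).round(1).tolist())
    red=(p[...,2]>120)&(p[...,1]<70)&(abs(a)<.08)&(abs(b)<.09)&(c>0)&(c<.1)
    q=np.stack([a,b,c],-1)[red]*1000
    print('red',len(q),np.percentile(q,[3,50,97],axis=0).round(1).tolist())
p,d,X=load('top')
m=(X[...,2]>.125)&(X[...,2]<.145); m[:, :380]=0; m[:,500:]=0; m[:190]=0; m[320:]=0
hull=cv2.convexHull((X[m][:,:2]*1000).astype(np.float32)); print(cv2.minAreaRect(hull))
# floor
for y in(-.2,-.215,-.225,-.235,-.245,-.26):
    c=viewer.camera_params('top'); print(y,[ (lambda k:np.round(X[int(round(k[1]/k[2]*c['fy']+c['cy'])),int(round(k[0]/k[2]*c['fx']+c['cx'])),2],3))(c['R']@np.array([x,y,.003])+c['t']) for x in(.5,.52,.54,.555,.57,.59,.61)])
hsv=cv2.cvtColor(p,cv2.COLOR_BGR2HSV)
br=((hsv[...,0]<20)&(hsv[...,1]>80)).astype(np.uint8); br[:,:400]=0;br[:,480:]=0;br[:205]=0;br[305:]=0
k,_,st,ce=cv2.connectedComponentsWithStats(br)
for i in range(1,k):
    if st[i,4]>15: print(st[i],onz('top',*ce[i],.012))
cv2.imwrite('pics/bin.png',cv2.resize(p[190:320,385:495],None,fx=4.5,fy=4.5,interpolation=cv2.INTER_CUBIC))
E
```

```text
top 318 [[-15.6, -11.2, 123.4], [2.8, -4.1, 149.0], [16.0, 8.1, 152.5]]
red 44 [[-37.4, -5.4, 28.5], [-32.0, 27.6, 44.3], [-29.8, 50.5, 61.7]]
side 198 [[-14.5, -11.6, 122.1], [6.5, -8.3, 136.6], [16.4, 6.2, 150.8]]
red 44 [[-36.3, -4.7, 29.8], [-32.7, 37.7, 47.4], [-29.5, 49.4, 57.1]]
((554.5116577148438, -294.0740051269531), (183.4276123046875, 242.3532257080078), 89.76097869873047)
-0.2 [np.float64(-0.001), np.float64(-0.0), np.float64(0.001), np.float64(-0.001), np.float64(0.006), np.float64(-0.0), np.float64(0.001)]
-0.215 [np.float64(-0.001), np.float64(-0.001), np.float64(0.002), np.float64(0.001), np.float64(-0.0), np.float64(0.002), np.float64(0.003)]
-0.225 [np.float64(0.061), np.float64(0.134), np.float64(0.076), np.float64(0.078), np.float64(0.076), np.float64(0.078), np.float64(0.071)]
-0.235 [np.float64(0.135), np.float64(0.137), np.float64(0.135), np.float64(0.132), np.float64(0.138), np.float64(0.137), np.float64(0.137)]
-0.245 [np.float64(0.003), np.float64(0.005), np.float64(0.003), np.float64(0.004), np.float64(0.005), np.float64(0.003), np.float64(0.003)]
-0.26 [np.float64(0.006), np.float64(0.007), np.float64(0.005), np.float64(0.008), np.float64(0.004), np.float64(0.005), np.float64(0.003)]
[428 232  21  20 309] [ 0.59243553 -0.32615972  0.012     ]
[431 266  20  20 309] [ 0.51091807 -0.33219743  0.012     ]
```

View pics/bin.png

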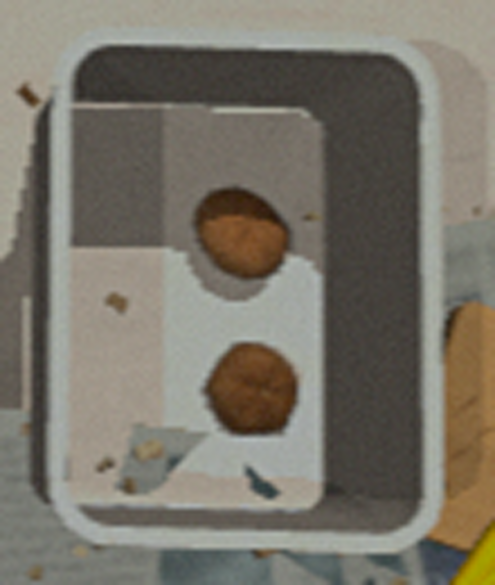

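The crop shows caps around crop (243,233) and (252,388), and clear floor left of and between them. The bin's long axis runs along world x, so the gauge must lie along world y. Probe spot: (0.5515, -0.286).

```bash
cat >> h.py <<'E'
RREST=np.c_[GX,-GY,-N]
RBIN=np.c_[[1.,0,0],[0,-1.,0],[0,0,-1.]]
def plan(R,t,R0=None,t0=None):
    s=read_state()
    if R0 is None: R0=Ro.from_rotvec(s['tcp_rot']).as_matrix()
    if t0 is None: t0=np.array(s['tool_pos'])
    t=np.array(t); rv=Ro.from_matrix(R0.T@R).as_rotvec()
    print('now',np.round(t0,4),'turn(6deg)',np.round(np.degrees(rv)/6,2),'shift before turn',np.round(R0.T@(t-t0)/.03,2),'after',np.round(R.T@(t-t0)/.03,2))
E
python3 - <<'E'
from h import *
pre=C0+.25*N; print(pre)
plan(RREST,pre); plan(RREST,[.40,.19,.42])
plan(RREST,C0+.186*N,RREST,pre)
E
```

```text
[0.42304427 0.20081675 0.35805104]
now [ 0.2318 -0.6334  0.3027] turn(6deg) [ 0.05  4.96 -0.26] shift before turn [ 15.54 -23.93  -1.8 ] after [ 14.96 -23.5    6.44]
now [ 0.2318 -0.6334  0.3027] turn(6deg) [ 0.05  4.96 -0.26] shift before turn [ 14.7  -23.86  -3.86] after [ 15.25 -23.44   4.22]
now [0.423  0.2008 0.3581] turn(6deg) [ 0.  0. -0.] shift before turn [-0.    0.    2.13] after [-0.    0.    2.13]
```

Request:
jog_arm:
  increments:
    - [[0.58,-0.95,-0.2,0,0,0,1],[0.58,-0.95,-0.2,0,0,0,1],[0.58,-0.95,-0.2,0,0,0,1],[0.58,-0.95,-0.2,0,0,0,1],[0.58,-0.95,-0.2,0,0,0,1]]

```text
time: 0.52
tool_pos: [0.2646, -0.4684, 0.3333]
tcp_rot: [-3.092, -0.547, 0.0]
wrist_force: [0.5, 0.6, 0.2]
width: 1.0
grip_force: 0.0
```

Request:
jog_arm:
  increments:
    - [[0.58,-0.95,-0.2,0,0,0,1],[0.58,-0.95,-0.2,0,0,0,1],[0.58,-0.95,-0.2,0,0,0,1],[0.58,-0.95,-0.2,0,0,0,1],[0.58,-0.95,-0.2,0,0,0,1]]

```text
time: 0.93
tool_pos: [0.2972, -0.3047, 0.3636]
tcp_rot: [-3.093, -0.547, 0.0]
wrist_force: [1.7, 0.7, -0.7]
width: 0.998
grip_force: 0.0
```

Request:
jog_arm:
  increments:
    - [[0.58,-0.95,-0.2,0,0,0,1],[0.58,-0.95,-0.2,0,0,0,1],[0.58,-0.95,-0.2,0,0,0,1],[0.58,-0.95,-0.2,0,0,0,1],[0.58,-0.95,-0.2,0,0,0,1]]

```text
time: 1.35
tool_pos: [0.3297, -0.1411, 0.3939]
tcp_rot: [-3.094, -0.547, -0.0]
wrist_force: [0.6, -0.5, 0.3]
width: 1.004
grip_force: 0.0
```

Request:
jog_arm:
  increments:
    - [[0.58,-0.95,-0.2,0,0,0,1],[0.58,-0.95,-0.2,0,0,0,1],[0.58,-0.95,-0.2,0,0,0,1],[0.58,-0.95,-0.2,0,0,0,1],[0.58,-0.95,-0.2,0,0,0,1]]

```text
time: 1.77
tool_pos: [0.3625, 0.0226, 0.424]
tcp_rot: [3.093, 0.548, 0.0]
wrist_force: [0.9, 0.1, -0.2]
width: 0.997
grip_force: 0.0
```

```bash
python3 -c "
from h import *
s=read_state();print(s['time'],s['q'])
plan(RREST,C0+.25*N)"
```

```text
1.7667 [-6.17742660e-03 -4.08767529e-01  2.01694393e+00 -9.01560491e-05
  1.53316633e+00  1.21385873e+00]
now [0.3625 0.0226 0.424 ] turn(6deg) [ 0.07  4.96 -0.25] shift before turn [ 3.94 -4.88  2.2 ] after [ 2.44 -4.78  3.93]
```

Request:
jog_arm:
  increments:
    - [[0.7,-0.98,0,0,0,0,1],[0.7,-0.98,0,0,0,0,1],[0.7,-0.98,0,0,0,0,1],[0.7,-0.98,0,0,0,0,1],[0.7,-0.98,0,0,0,0,1]]

```text
time: 2.18
tool_pos: [0.4107, 0.197, 0.4235]
tcp_rot: [3.093, 0.549, -0.0]
wrist_force: [1.1, -0.8, -0.2]
width: 1.0
grip_force: 0.0
```

Request:
jog_arm:
  increments:
    - [[0,0,0,0.01,1,-0.05,1],[0,0,0,0.01,1,-0.05,1],[0,0,0,0.01,1,-0.05,1],[0,0,0,0.01,1,-0.05,1],[0,0,0,0.01,0.96,-0.05,1]]

```text
time: 2.6
tool_pos: [0.4109, 0.1954, 0.4237]
tcp_rot: [-2.893, -0.554, -0.776]
wrist_force: [0.6, -1.0, -0.9]
width: 1.0
grip_force: 0.0
```

```bash
python3 -c "
from h import *
s=read_state();print(s['time'],s['q'])
plan(RREST,C0+.25*N)"
```

```text
2.6 [ 0.39532719 -0.50580398  2.14087197 -0.01228321  0.98300041  1.59168581]
now [0.4109 0.1954 0.4237] turn(6deg) [ 0.01 -0.04  0.01] shift before turn [-0.71 -0.02  2.12] after [-0.7  -0.02  2.12]
```

Request:
jog_arm:
  increments:
    - [[-0.14,0,0.42,0,0,0,0.5],[-0.14,0,0.42,0,0,0,0.5],[-0.14,0,0.42,0,0,0,0.5],[-0.14,0,0.42,0,0,0,0.5],[-0.14,0,0.42,0,0,0,0.5]]

```text
time: 3.02
tool_pos: [0.4227, 0.1997, 0.3576]
tcp_rot: [-2.896, -0.553, -0.769]
wrist_force: [-0.0, 0.1, 0.0]
width: 0.751
grip_force: 0.0
```

Request:
jog_arm:
  increments:
    - [[0,0,0.43,0,0,0,0.5],[0,0,0.43,0,0,0,0.5],[0,0,0.43,0,0,0,0.5],[0,0,0.43,0,0,0,0.5],[0,0,0.43,0,0,0,0.5]]

```text
time: 3.43
tool_pos: [0.4528, 0.2114, 0.3016]
tcp_rot: [-2.896, -0.553, -0.768]
wrist_force: [0.2, -0.1, 0.1]
width: 0.753
grip_force: 0.0
```

```bash
python3 -c "
from h import *
plan(RREST,C0+.186*N)
for n,b in(('top',(120,200,120,110)),('side',(370,110,120,150))):
    im=look(n,1)[0]; x,y,w,h=b; cv2.imwrite('pics/%s1.png'%n,cv2.resize(im[y:y+h,x:x+w],(400,int(400*h/w)),interpolation=2))
a,b=[cv2.imread('pics/%s1.png'%n) for n in('top','side')]
o=np.zeros((500,800,3),np.uint8);o[:a.shape[0],:400]=a;o[:b.shape[0],400:]=b;cv2.imwrite('pics/m1.png',o)"
```

```text
now [0.4528 0.2114 0.3016] turn(6deg) [0.02 0.01 0.  ] shift before turn [ 0.02 -0.04 -0.02] after [ 0.02 -0.04 -0.02]
```

View pics/m1.png

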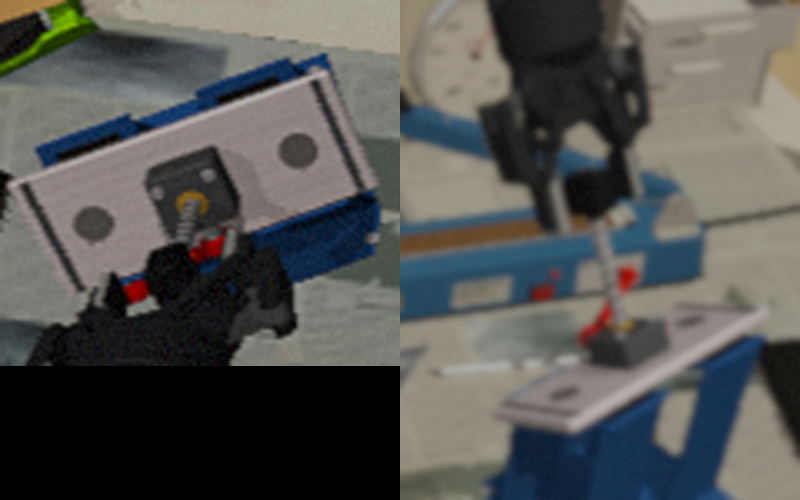

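The knob sits between the fingers, at crop (175,265) in the top view and (590,195) in the side view. Gripping it now.

Request:
jog_arm:
  increments:
    - [[0,0,0,0,0,0,-1],[0,0,0,0,0,0,-1],[0,0,0,0,0,0,-1],[0,0,0,0,0,0,-1],[0,0,0,0,0,0,-1]]
  force: 80

```text
time: 3.95
tool_pos: [0.4531, 0.2117, 0.3038]
tcp_rot: [-2.894, -0.553, -0.772]
wrist_force: [-1.2, 1.2, 0.9]
width: 0.244
grip_force: 79.5
```

Request:
jog_arm:
  increments:
    - [[0,0,0,0,0,0,-1],[0,0,0,0,0,0,-1],[0,0,-0.1,0,0,0,-1],[0,0,-0.2,0,0,0,-1],[0,0,-0.2,0,0,0,-1]]

```text
time: 4.37
tool_pos: [0.4461, 0.2089, 0.3164]
tcp_rot: [-2.895, -0.553, -0.771]
wrist_force: [2.5, 1.5, -0.9]
width: 0.247
grip_force: 79.0
```

Request:
jog_arm:
  increments:
    - [[0,0,-0.2,0,0,0,-1],[0,0,-0.2,0,0,0,-1],[0,0,-0.2,0,0,0,-1],[0,0,-0.2,0,0,0,-1],[0,0,-0.2,0,0,0,-1]]

```text
time: 4.78
tool_pos: [0.4308, 0.2026, 0.3408]
tcp_rot: [-2.899, -0.554, -0.764]
wrist_force: [0.2, 0.3, -5.8]
width: 0.246
grip_force: 80.5
```

Request:
jog_arm:
  increments:
    - [[0,0,-0.3,0,0,0,-1],[0,0,-0.3,0,0,0,-1],[0,0,-0.3,0,0,0,-1],[0,0,-0.3,0,0,0,-1],[0,0,-0.3,0,0,0,-1]]

```text
time: 5.2
tool_pos: [0.4106, 0.1949, 0.3814]
tcp_rot: [-2.896, -0.553, -0.769]
wrist_force: [0.4, -0.1, -4.9]
width: 0.245
grip_force: 80.5
```

```bash
python3 -c "
from h import *
print(read_state()['q'])
plan(RREST,C0+.28*N)
for n,b in(('top',(120,200,120,110)),('side',(370,90,120,150))):
    im=look(n,2)[0]; x,y,w,h=b; cv2.imwrite('pics/%s2.png'%n,cv2.resize(im[y:y+h,x:x+w],(400,int(400*h/w)),interpolation=2))
a,b=[cv2.imread('pics/%s2.png'%n) for n in('top','side')]
o=np.zeros((500,800,3),np.uint8);o[:a.shape[0],:400]=a;o[:b.shape[0],400:]=b;cv2.imwrite('pics/m2.png',o)"
```

```text
[ 0.39439066 -0.49343536  2.20780635 -0.01279178  0.90873951  1.59278745]
now [0.4106 0.1949 0.3814] turn(6deg) [0.02 0.01 0.  ] shift before turn [ 0.01 -0.03 -0.1 ] after [ 0.01 -0.03 -0.1 ]
```

View pics/m2.png

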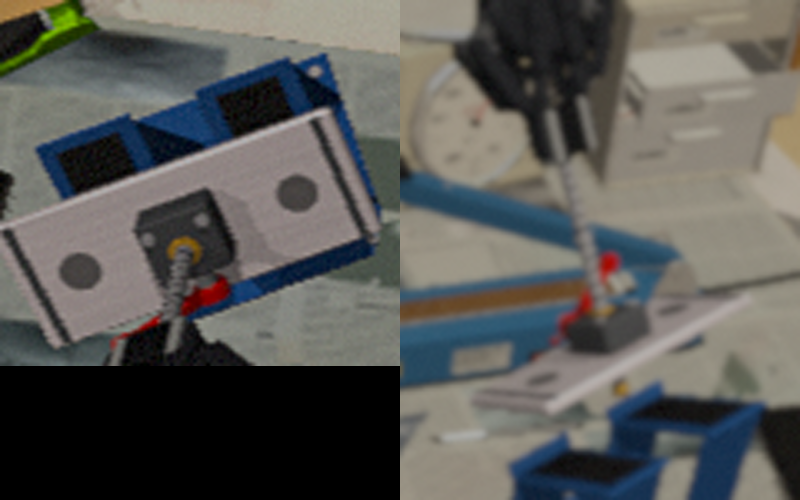

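The plate hangs square and the brass tip (side crop (620,387)) is clear of the deck. Next: up, then level.

Request:
jog_arm:
  increments:
    - [[0.3,0,-0.52,0,0,0,-1],[0.3,0,-0.52,0,0,0,-1],[0.3,0,-0.52,0,0,0,-1],[0.3,0,-0.52,0,0,0,-1],[0.3,0,-0.52,0,0,0,-1]]

```text
time: 5.72
tool_pos: [0.4115, 0.1954, 0.4714]
tcp_rot: [-2.896, -0.553, -0.769]
wrist_force: [-0.4, 0.0, -6.0]
width: 0.251
grip_force: 80.5
```

Request:
jog_arm:
  increments:
    - [[0.1,0,-0.2,0,-0.4,0,-1],[0,0,0,0,-0.6,0,-1],[0,0,0,0,-0.8,0,-1],[0,0,0,0,-0.8,0,-1],[0,0,0,0,-0.8,0,-1]]

```text
time: 6.13
tool_pos: [0.4116, 0.1955, 0.4784]
tcp_rot: [-3.048, -0.582, -0.248]
wrist_force: [0.6, 0.7, -5.7]
width: 0.245
grip_force: 80.4
```

```bash
python3 -c "
from h import *
print(read_state()['q'])
plan(RBIN,[.5515,-.286,.46])"
```

```text
[ 0.39105165 -0.30834519  1.85864431 -0.00394573  1.42954127  1.58475767]
now [0.4116 0.1955 0.4784] turn(6deg) [-0.28 -1.53  3.6 ] shift before turn [-1.66 16.64  0.38] after [ 4.66 16.05  0.61]
```

Request:
jog_arm:
  increments:
    - [[0,0,0,-0.06,-0.31,0.72,-1],[0,0,0,-0.06,-0.31,0.72,-1],[0,0,0,-0.06,-0.31,0.72,-1],[0,0,0,-0.05,-0.3,0.72,-1],[0,0,0,-0.05,-0.3,0.72,-1]]

```text
time: 6.55
tool_pos: [0.4122, 0.1958, 0.4778]
tcp_rot: [-3.141, 0.007, -0.004]
wrist_force: [0.4, 0.2, -5.6]
width: 0.246
grip_force: 80.5
```

Request:
jog_arm:
  increments:
    - [[0.1,0.4,0,0,0,0,-1],[0.2,0.7,0,0,0,0,-1],[0.24,0.8,0.03,0,0,0,-1],[0.24,0.8,0.03,0,0,0,-1],[0.24,0.8,0.03,0,0,0,-1]]

```text
time: 6.97
tool_pos: [0.4429, 0.0895, 0.4753]
tcp_rot: [-3.141, -0.0, -0.008]
wrist_force: [-0.2, -0.5, -5.6]
width: 0.246
grip_force: 80.5
```

Request:
jog_arm:
  increments:
    - [[0.24,0.8,0.03,0,0,0,-1],[0.24,0.8,0.03,0,0,0,-1],[0.24,0.8,0.03,0,0,0,-1],[0.24,0.8,0.03,0,0,0,-1],[0.24,0.8,0.03,0,0,0,-1]]

```text
time: 7.38
tool_pos: [0.4789, -0.0311, 0.4708]
tcp_rot: [3.141, -0.001, 0.008]
wrist_force: [0.5, -0.4, -4.5]
width: 0.25
grip_force: 80.5
```

Request:
jog_arm:
  increments:
    - [[0.24,0.8,0.03,0,0,0,-1],[0.24,0.8,0.03,0,0,0,-1],[0.24,0.8,0.03,0,0,0,-1],[0.24,0.8,0.03,0,0,0,-1],[0.24,0.8,0.03,0,0,0,-1]]

```text
time: 7.8
tool_pos: [0.5148, -0.1514, 0.4662]
tcp_rot: [3.141, -0.001, 0.007]
wrist_force: [-0.9, 0.5, -4.8]
width: 0.244
grip_force: 80.5
```

Request:
jog_arm:
  increments:
    - [[0.24,0.8,0,0,0,0,-1],[0.2,0.7,0,0,0,0,-1],[0.1,0.5,0,0,0,0,-1],[0,0,0,0,0,0,-1],[0,0,0,0,0,0,-1]]

```text
time: 8.22
tool_pos: [0.5303, -0.2105, 0.4658]
tcp_rot: [-3.141, 0.003, -0.003]
wrist_force: [0.2, 0.6, -4.9]
width: 0.251
grip_force: 80.4
```

```bash
cat >> h.py <<'E'
def plate(p,d,X,zlo,zhi,box):
    x0,x1,y0,y1=box
    hsv=cv2.cvtColor(p,cv2.COLOR_BGR2HSV)
    m=(hsv[...,1]<60)&(hsv[...,2]>110)&(X[...,2]>zlo)&(X[...,2]<zhi)&(X[...,0]>x0)&(X[...,0]<x1)&(X[...,1]>y0)&(X[...,1]<y1)&(d>0)
    q=X[m]
    for i in range(6):
        c=np.median(q,0) if i==0 else q.mean(0); n=np.linalg.svd(q-c,full_matrices=False)[2][2]; n*=np.sign(n[2]); q=q[abs((q-c)@n)<.004]
    return q,c,n
E
python3 -c "
from h import *
s=read_state();T=s['tool_pos'];print(s['time'],s['q'])
plan(RBIN,[.5515,-.286,.46])
p,d,X=look('top',3)
q,c,n=plate(p,d,X,T[2]-.26,T[2]-.15,(T[0]-.12,T[0]+.12,T[1]-.15,T[1]+.15))
print(c,n,len(q),cv2.minAreaRect((q[:,:2]*1000).astype(np.float32)))
cv2.imwrite('pics/top3.png',p); im=look('side',3)[0]; cv2.imwrite('pics/m3.png',cv2.resize(im[80:380,100:400],(600,600)))"
```

```text
8.2167 [-4.22111870e-01  7.35504174e-03  1.60146572e+00  1.27956071e-03
  1.53121654e+00  1.15068684e+00]
now [ 0.5303 -0.2105  0.4658] turn(6deg) [-0.01 -0.02 -0.02] shift before turn [0.71 2.52 0.19] after [0.71 2.52 0.19]
[ 0.52379154 -0.16281058  0.25976594] [-0.00219566 -0.00383263  0.99999024] 2056 ((526.7411499023438, -208.73464965820312), (204.37899780273438, 83.7918472290039), 89.85626983642578)
```

View pics/m3.png

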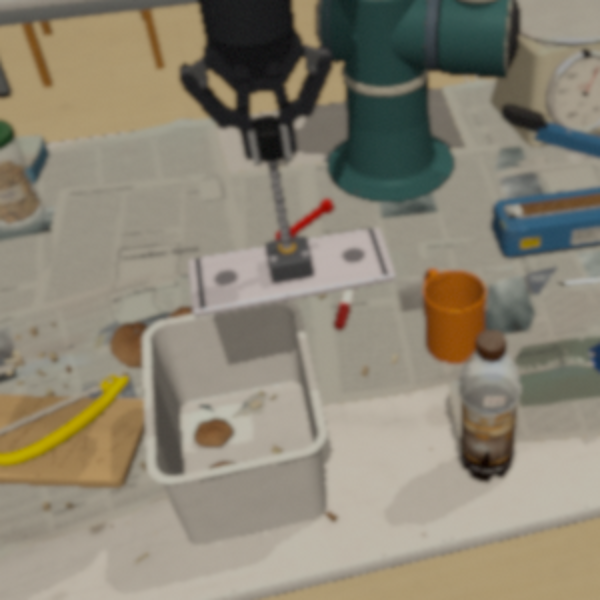

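The gauge hangs level, lever side towards the robot and tip over the table just short of the bin. Bin, bottle and mug are untouched.

Request:
jog_arm:
  increments:
    - [[0.16,0.5,0,0,0,0,-1],[0.22,0.7,0,0,0,0,-1],[0.22,0.7,0,0,0,0,-1],[0.16,0.48,0,0,0,0,-1],[0.06,0.2,0,0,0,0,-1]]

```text
time: 8.73
tool_pos: [0.555, -0.2886, 0.4659]
tcp_rot: [3.141, -0.002, 0.003]
wrist_force: [-0.3, -0.2, -5.3]
width: 0.243
grip_force: 80.4
```

Request:
jog_arm:
  increments:
    - [[0,0,0.4,0,0,0,-1],[0,0,0.6,0,0,0,-1],[0,0,0.6,0,0,0,-1],[0,0,0.6,0,0,0,-1],[0,0,0.4,0,0,0,-1]]

```text
time: 9.15
tool_pos: [0.5536, -0.2855, 0.3851]
tcp_rot: [-3.139, -0.0, 0.002]
wrist_force: [-0.6, -0.0, -5.5]
width: 0.244
grip_force: 80.3
```

Request:
jog_arm:
  increments:
    - [[0,0,0.4,0,0,0,-1],[0,0,0.3,0,0,0,-1],[0,0,0.1,0,0,0,-1],[0,0,0,0,0,0,-1],[0,0,0,0,0,0,-1]]

```text
time: 9.57
tool_pos: [0.5548, -0.2872, 0.3649]
tcp_rot: [3.141, -0.001, 0.004]
wrist_force: [-0.1, 0.2, -4.6]
width: 0.25
grip_force: 80.3
```

```bash
python3 -c "
from h import *
s=read_state();T=s['tool_pos'];print(s['time'])
plan(RBIN,[.555,-.288,.3515])
p,d,X=look('top',4)
q,c,n=plate(p,d,X,T[2]-.215,T[2]-.19,(T[0]-.12,T[0]+.12,T[1]-.15,T[1]+.15))
print(c,n,len(q),cv2.minAreaRect((q[:,:2]*1000).astype(np.float32)))"
```

```text
9.5667
now [ 0.5548 -0.2872  0.3649] turn(6deg) [ 0.   -0.03 -0.01] shift before turn [0.01 0.03 0.45] after [0.01 0.03 0.45]
[ 0.5476874  -0.25295755  0.15885328] [ 0.0027766  -0.00108339  0.99999556] 1910 ((551.624267578125, -274.71624755859375), (84.04924774169922, 182.28073120117188), 0.03379753977060318)
```

Request:
jog_arm:
  increments:
    - [[0,0,0.12,0,0,0,-1],[0,0,0.12,0,0,0,-1],[0,0,0.08,0,0,0,-1],[0,0,0.06,0,0,0,-1],[0,0,0.05,0,0,0,-1]]

```text
time: 10.03
tool_pos: [0.5546, -0.287, 0.3518]
tcp_rot: [-3.141, 0.001, -0.003]
wrist_force: [-1.9, 1.1, 1.9]
width: 0.242
grip_force: 81.3
```

Request:
jog_arm:
  increments:
    - [[0,0,0.05,0,0,0,-1],[0,0,0.05,0,0,0,-1],[0,0,0.05,0,0,0,-1],[0,0,0.05,0,0,0,-1],[0,0,0.05,0,0,0,-1]]

```text
time: 10.45
tool_pos: [0.5546, -0.2871, 0.344]
tcp_rot: [3.142, -0.001, 0.003]
wrist_force: [-2.1, 2.2, 0.8]
width: 0.245
grip_force: 81.3
```

Request:
jog_arm:
  increments:
    - [[0,0,0.1,0,0,0,-1],[0,0,0.1,0,0,0,-1],[0,0,0.1,0,0,0,-1],[0,0,0.1,0,0,0,-1],[0,0,0.1,0,0,0,-1]]

```text
time: 10.87
tool_pos: [0.5547, -0.2872, 0.3284]
tcp_rot: [3.141, -0.001, 0.003]
wrist_force: [-0.6, 1.7, 0.8]
width: 0.245
grip_force: 81.3
```

```bash
python3 -c "
from h import *
s=read_state();T=s['tool_pos'];print(s['time'])
plan(RBIN,[.555,-.288,.2494])
p,d,X=look('top',5)
q,c,n=plate(p,d,X,.13,.165,(T[0]-.12,T[0]+.12,T[1]-.15,T[1]+.15))
print(c,n,len(q))
p,d,X=look('side',5)
q,c,n=plate(p,d,X,.139,.165,(T[0]-.12,T[0]+.12,T[1]-.15,T[1]+.15))
print(c,n,len(q),cv2.minAreaRect((q[:,:2]*1000).astype(np.float32)));cv2.imwrite('pics/m5.png',cv2.resize(p[150:380,120:380],None,fx=2.5,fy=2.5))"
```

```text
10.8667
now [ 0.5547 -0.2872  0.3284] turn(6deg) [ 0.   -0.02 -0.01] shift before turn [0.   0.03 2.63] after [0.01 0.03 2.63]
[ 0.55798365 -0.24679042  0.14530085] [ 0.03451518 -0.02454687  0.99910267] 1634
[ 0.55746711 -0.28663217  0.14550106] [ 5.69712843e-03 -7.29731743e-05  9.99983769e-01] 2288 ((551.9898071289062, -285.539306640625), (88.07532501220703, 205.15309143066406), 0.5584423542022705)
```

View pics/m5.png

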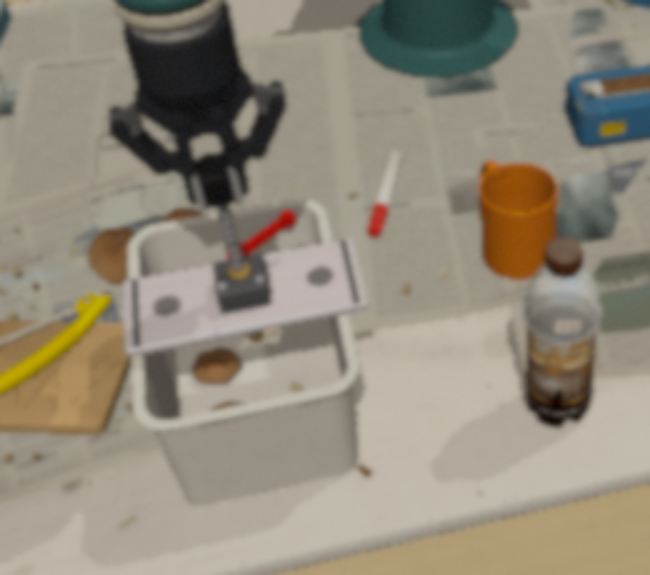

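The plate lies square and flat across the rims (top at z 0.1455), centred at about (0.552, -0.286). Lowering the probe.

Request:
jog_arm:
  increments:
    - [[0,0,0.22,0,0,0,-1],[0,0,0.22,0,0,0,-1],[0,0,0.22,0,0,0,-1],[0,0,0.22,0,0,0,-1],[0,0,0.22,0,0,0,-1]]

```text
time: 11.38
tool_pos: [0.5549, -0.2874, 0.2952]
tcp_rot: [3.141, -0.001, 0.004]
wrist_force: [0.9, 1.3, -1.2]
width: 0.25
grip_force: 81.3
```

Request:
jog_arm:
  increments:
    - [[0,0,0.22,0,0,0,-1],[0,0,0.22,0,0,0,-1],[0,0,0.2,0,0,0,-1],[0,0,0.2,0,0,0,-1],[0,0,0.15,0,0,0,-1]]

```text
time: 11.8
tool_pos: [0.5549, -0.2874, 0.2654]
tcp_rot: [3.141, -0.001, 0.003]
wrist_force: [0.7, 0.3, 1.8]
width: 0.245
grip_force: 81.3
```

Request:
jog_arm:
  increments:
    - [[0,0,0.06,0,0,0,-1],[0,0,0.05,0,0,0,-1],[0,0,0.05,0,0,0,-1],[0,0,0.05,0,0,0,-1],[0,0,0,0,0,0,-1]]

```text
time: 12.22
tool_pos: [0.5547, -0.2873, 0.2597]
tcp_rot: [3.141, -0.001, 0.003]
wrist_force: [2.6, -1.0, -0.7]
width: 0.25
grip_force: 81.2
```

Request:
jog_arm:
  increments:
    - [[0,0,0.05,0,0,0,-1],[0,0,0.05,0,0,0,-1],[0,0,0.05,0,0,0,-1],[0,0,0.04,0,0,0,-1],[0,0,0.03,0,0,0,-1]]

```text
time: 12.63
tool_pos: [0.5548, -0.2873, 0.2531]
tcp_rot: [3.141, -0.001, 0.003]
wrist_force: [1.2, -0.9, 0.7]
width: 0.246
grip_force: 81.3
```

Request:
jog_arm:
  increments:
    - [[0,0,0.02,0,0,0,-1],[0,0,0.02,0,0,0,-1],[0,0,0.02,0,0,0,-1],[0,0,0.02,0,0,0,-1],[0,0,0,0,0,0,-1]]

```text
time: 13.05
tool_pos: [0.5548, -0.2872, 0.2508]
tcp_rot: [3.141, -0.001, 0.003]
wrist_force: [2.1, -1.8, -1.0]
width: 0.245
grip_force: 81.2
```

Request:
jog_arm:
  increments:
    - [[0,0,0.015,0,0,0,-1],[0,0,0.015,0,0,0,-1],[0,0,0.015,0,0,0,-1],[0,0,0,0,0,0,-1],[0,0,0,0,0,0,-1]]

```text
time: 13.47
tool_pos: [0.5548, -0.2873, 0.2501]
tcp_rot: [3.141, -0.001, 0.003]
wrist_force: [0.3, -0.6, 4.8]
width: 0.248
grip_force: 81.7
```

Request:
jog_arm:
  increments:
    - [[0,0,0.01,0,0,0,-1],[0,0,0.01,0,0,0,-1],[0,0,0,0,0,0,-1],[0,0,0,0,0,0,-1],[0,0,0,0,0,0,-1]]

```text
time: 13.88
tool_pos: [0.5549, -0.2873, 0.2501]
tcp_rot: [3.141, -0.001, 0.004]
wrist_force: [-1.7, -0.3, 7.8]
width: 0.244
grip_force: 82.3
```

Position holds while the force rises to 7.8 N, so the tip is on the floor, 0.1012 m of travel below rim contact. Releasing, rising, and going to the lever.

Request:
jog_arm:
  increments:
    - [[0,0,0,0,0,0,0.2],[0,0,0,0,0,0,0.2],[0,0,0,0,0,0,0.2],[0,0,0,0,0,0,0.2],[0,0,0,0,0,0,0.2]]

```text
time: 14.3
tool_pos: [0.5544, -0.2869, 0.2481]
tcp_rot: [-3.141, 0.001, -0.001]
wrist_force: [0.4, -0.3, 0.4]
width: 0.6
grip_force: 0.0
```

Request:
jog_arm:
  increments:
    - [[0,0,-0.4,0,0,0,0.2],[0,0,-0.5,0,0,0,0.2],[0,0,-0.6,0,0,0,0.2],[0,0,-0.6,0,0,0,0.2],[0,0,-0.5,0,0,0,0.2]]

```text
time: 14.72
tool_pos: [0.5549, -0.2873, 0.3292]
tcp_rot: [3.141, -0.001, 0.005]
wrist_force: [0.3, -0.3, 0.1]
width: 0.597
grip_force: 0.0
```

Request:
jog_arm:
  increments:
    - [[-0.26,-0.36,0,0,0,0,-1],[-0.26,-0.36,0,0,0,0,-1],[-0.26,-0.36,0,0,0,0,-1],[-0.26,-0.36,0,0,0,0,-1],[-0.26,-0.36,0,0,0,0,-1]]

```text
time: 15.13
tool_pos: [0.5149, -0.2322, 0.3269]
tcp_rot: [-3.141, 0.001, -0.003]
wrist_force: [0.2, -1.0, -0.3]
width: 0.0
grip_force: 0.0
```

```bash
python3 -c "
from h import *
s=read_state();T=s['tool_pos'];print(s['time'],s['width'])
plan(RBIN,[.516,-.234,.275])
p,d,X=look('side',6)
q,c,n=plate(p,d,X,.139,.165,(.4,.68,-.45,-.15))
print(c,n,len(q),cv2.minAreaRect((q[:,:2]*1000).astype(np.float32)))
red=(p[...,2]>120)&(p[...,1]<60)&(X[...,2]>.15)&(X[...,2]<.24)&(X[...,1]<-.15)&(X[...,1]>-.35)&(X[...,0]<.6)
q=X[red];print(len(q),np.percentile(q,[3,50,97],axis=0).round(4).tolist())
k=(p.max(-1)<70)&(X[...,2]>.15)&(X[...,2]<.23)&(abs(X[...,0]-.552)<.03)&(abs(X[...,1]+.286)<.03)
q=X[k];print(len(q),np.percentile(q,[3,50,97],axis=0).round(4).tolist())
cv2.imwrite('pics/m6.png',cv2.resize(p[150:380,120:380],None,fx=2.5,fy=2.5))"
```

```text
15.1333 0.00016971527305957012
now [ 0.5149 -0.2322  0.3269] turn(6deg) [-0.   -0.02 -0.01] shift before turn [0.03 0.06 1.73] after [0.04 0.06 1.73]
[ 0.55821509 -0.28545912  0.14543881] [ 6.85863911e-03 -1.27303228e-04  9.99976471e-01] 2237 ((552.7439575195312, -285.62054443359375), (87.9825439453125, 203.8929901123047), 0.05341072753071785)
66 [[0.517, -0.2735, 0.1697], [0.5217, -0.2521, 0.1834], [0.5244, -0.2359, 0.1955]]
344 [[0.5423, -0.3022, 0.1523], [0.5674, -0.286, 0.1899], [0.5756, -0.2706, 0.2147]]
```

View pics/m6.png

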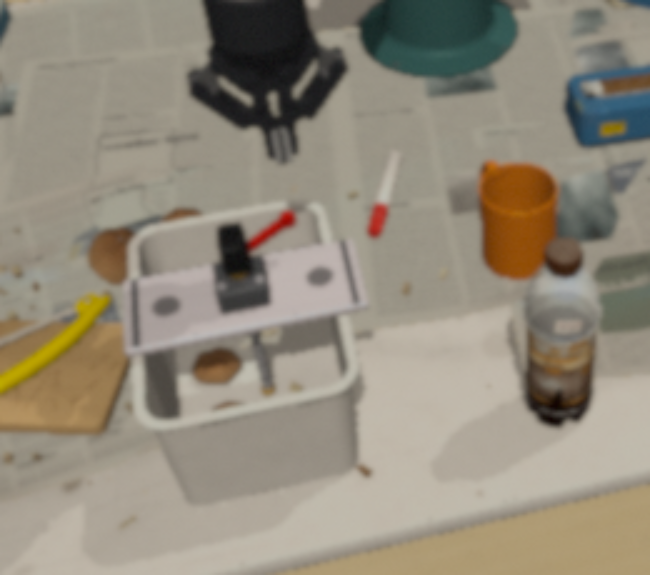

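The probe stands on bare floor clear of the caps (rod at (262,360)), and the closed fingers hang above the lever end at (290,218). Pressing it down.

Request:
jog_arm:
  increments:
    - [[0.03,0.03,0.3,0,0,0,-1],[0.03,0.03,0.4,0,0,0,-1],[0,0,0.4,0,0,0,-1],[0,0,0.3,0,0,0,-1],[0,0,0.2,0,0,0,-1]]

```text
time: 15.6
tool_pos: [0.5168, -0.2348, 0.2757]
tcp_rot: [-3.14, 0.002, 0.003]
wrist_force: [-0.3, 0.1, 0.4]
width: -0.002
grip_force: 0.0
```

Request:
jog_arm:
  increments:
    - [[0,0,0.1,0,0,0,-1],[0,0,0.1,0,0,0,-1],[0,0,0.1,0,0,0,-1],[0,0,0.1,0,0,0,-1],[0,0,0.1,0,0,0,-1]]

```text
time: 16.02
tool_pos: [0.5182, -0.2342, 0.2654]
tcp_rot: [-3.14, 0.002, -0.005]
wrist_force: [-1.0, 4.8, 9.0]
width: -0.001
grip_force: 4.7
```

Request:
jog_arm:
  increments:
    - [[0,0,0.1,0,0,0,-1],[0,0,0.1,0,0,0,-1],[0,0,0.1,0,0,0,-1],[0,0,0.1,0,0,0,-1],[0,0,0.05,0,0,0,-1]]

```text
time: 16.43
tool_pos: [0.519, -0.234, 0.2526]
tcp_rot: [-3.14, 0.002, -0.009]
wrist_force: [0.2, 3.1, 7.7]
width: 0.001
grip_force: 3.7
```

Request:
jog_arm:
  increments:
    - [[-0.03,0,0.08,0,0,0,-1],[-0.03,0,0.08,0,0,0,-1],[0,0,0.08,0,0,0,-1],[0,0,0.05,0,0,0,-1],[0,0,0.05,0,0,0,-1]]

```text
time: 16.85
tool_pos: [0.5178, -0.2342, 0.2429]
tcp_rot: [-3.141, 0.002, -0.011]
wrist_force: [1.5, 2.6, 6.6]
width: 0.002
grip_force: 4.0
```

Request:
jog_arm:
  increments:
    - [[0,0,0.03,0,0,0,-1],[0,0,0.03,0,0,0,-1],[0,0,0,0,0,0,-1],[0,0,0,0,0,0,-1],[0,0,0,0,0,0,-1]]

```text
time: 17.27
tool_pos: [0.5178, -0.2341, 0.2416]
tcp_rot: [-3.141, 0.002, -0.011]
wrist_force: [-0.6, 6.3, 10.0]
width: -0.0
grip_force: 5.1
```

Request:
jog_arm:
  increments:
    - [[0,0,0.02,0,0,0,-1],[0,0,0.02,0,0,0,-1],[0,0,0.02,0,0,0,-1],[0,0,0,0,0,0,-1],[0,0,0,0,0,0,-1]]

```text
time: 17.68
tool_pos: [0.5179, -0.234, 0.2411]
tcp_rot: [-3.141, 0.002, -0.012]
wrist_force: [-1.7, 8.3, 16.2]
width: -0.001
grip_force: 8.1
```

Request:
jog_arm:
  increments:
    - [[0,0,0.02,0,0,0,-1],[0,0,0.02,0,0,0,-1],[0,0,0,0,0,0,-1],[0,0,0,0,0,0,-1],[0,0,0,0,0,0,-1]]

```text
time: 18.1
tool_pos: [0.518, -0.234, 0.2408]
tcp_rot: [-3.141, 0.001, -0.013]
wrist_force: [-4.3, 9.4, 20.9]
width: 0.0
grip_force: 10.0
```

The force climbs to 21 N with no more travel, so the lever is at its stop. Backing off and checking.

Request:
jog_arm:
  increments:
    - [[0,0,-0.3,0,0,0,-1],[0,0,-0.5,0,0,0,-1],[0,0,-0.7,0,0,0,-1],[0,0,-0.7,0,0,0,-1],[0,0,-0.6,0,0,0,0.2]]

```text
time: 18.52
tool_pos: [0.5159, -0.2352, 0.3211]
tcp_rot: [3.141, -0.001, 0.005]
wrist_force: [0.3, -0.2, -0.1]
width: 0.131
grip_force: 0.0
```

```bash
python3 -c "
from h import *
s=read_state();T=s['tool_pos'];print(s['time'],s['width'])
plan(RBIN,[.5549,-.2873,.33])
p,d,X=look('side',7)
q,c,n=plate(p,d,X,.139,.165,(.4,.68,-.45,-.15))
print(c,n,len(q),cv2.minAreaRect((q[:,:2]*1000).astype(np.float32)))
for nm in('side','top'):
  if nm=='top': p,d,X=look('top',7)
  red=(p[...,2]>110)&(p[...,1]<60)&(X[...,2]>.15)&(X[...,2]<.24)&(X[...,1]<-.15)&(X[...,1]>-.35)&(X[...,0]<.6)
  q=X[red];print(len(q),np.percentile(q,[3,50,97],axis=0).round(4).tolist())
  k=(p.max(-1)<70)&(X[...,2]>.15)&(X[...,2]<.23)&(abs(X[...,0]-.552)<.03)&(abs(X[...,1]+.286)<.03)
  q=X[k];print(len(q),np.percentile(q,[3,50,97],axis=0).round(4).tolist())
  if nm=='top':
    m=(X[...,2]>.125)&(X[...,2]<.139); m[:, :380]=0; m[:,500:]=0; m[:190]=0; m[320:]=0
    print(cv2.minAreaRect((X[m][:,:2]*1000).astype(np.float32)))
"
```

```text
18.5167 0.13073590427444745
now [ 0.5159 -0.2352  0.3211] turn(6deg) [ 0.01 -0.03 -0.01] shift before turn [ 1.3   1.74 -0.29] after [ 1.3   1.74 -0.3 ]
[ 0.55826027 -0.28547654  0.14538744] [ 7.03244277e-03 -4.26065883e-06  9.99975272e-01] 2242 ((552.749755859375, -285.7777404785156), (204.43301391601562, 87.6623306274414), 89.98322296142578)
74 [[0.5181, -0.2736, 0.1581], [0.521, -0.2489, 0.164], [0.5244, -0.227, 0.1699]]
345 [[0.5421, -0.3019, 0.1524], [0.5671, -0.286, 0.1896], [0.5755, -0.2707, 0.2148]]
1 [[0.5146, -0.238, 0.1662], [0.5146, -0.238, 0.1662], [0.5146, -0.238, 0.1662]]
9 [[0.5671, -0.2687, 0.1564], [0.5699, -0.2654, 0.1681], [0.5718, -0.2642, 0.1705]]
((554.47216796875, -293.5835266113281), (241.89955139160156, 181.71255493164062), 0.10231027007102966)
```

The lever end's top is at z 0.170, the locked height. The plate, bin and knob have not moved. Re-gripping the knob at the same height.

Request:
jog_arm:
  increments:
    - [[0.26,0.35,0,0,0,0,0.2],[0.26,0.35,0,0,0,0,0.2],[0.26,0.35,0,0,0,0,0.2],[0.26,0.35,0,0,0,0,0.2],[0.26,0.34,0,0,0,0,0.2]]

```text
time: 19.03
tool_pos: [0.5553, -0.2886, 0.3178]
tcp_rot: [-3.141, 0.002, 0.0]
wrist_force: [0.0, -0.5, 0.1]
width: 0.601
grip_force: 0.0
```

Request:
jog_arm:
  increments:
    - [[0,0,0.4,0,0,0,0.2],[0,0,0.6,0,0,0,0.2],[0,0,0.6,0,0,0,0.2],[0,0,0.5,0,0,0,0.2],[0,0,0.2,0,0,0,0.2]]

```text
time: 19.45
tool_pos: [0.5531, -0.2864, 0.2458]
tcp_rot: [-3.138, 0.002, 0.006]
wrist_force: [-1.2, 0.9, 0.1]
width: 0.602
grip_force: 0.0
```

Request:
jog_arm:
  increments:
    - [[0,0,0,0,0,0,0.2],[0,0,0,0,0,0,-1],[0,0,0,0,0,0,-1],[0,0,0,0,0,0,-1],[0,0,0,0,0,0,-1]]

```text
time: 19.87
tool_pos: [0.5554, -0.2873, 0.2518]
tcp_rot: [3.141, -0.001, 0.006]
wrist_force: [1.2, 0.5, 1.2]
width: 0.252
grip_force: 78.8
```

Request:
jog_arm:
  increments:
    - [[0,0,0,0,0,0,-1],[0,0,0,0,0,0,-1],[0,0,0,0,0,0,-1],[0,0,-0.03,0,0,0,-1],[0,0,-0.03,0,0,0,-1]]

```text
time: 20.28
tool_pos: [0.5548, -0.2873, 0.2519]
tcp_rot: [3.141, -0.001, 0.003]
wrist_force: [1.9, -0.9, -3.4]
width: 0.246
grip_force: 78.3
```

Request:
jog_arm:
  increments:
    - [[0,0,-0.1,0,0,0,-1],[0,0,-0.2,0,0,0,-1],[0,0,-0.4,0,0,0,-1],[0,0,-0.6,0,0,0,-1],[0,0,-0.7,0,0,0,-1]]

```text
time: 20.7
tool_pos: [0.5535, -0.2867, 0.3111]
tcp_rot: [-3.139, 0.001, 0.004]
wrist_force: [0.6, -0.2, -5.5]
width: 0.247
grip_force: 78.5
```

Request:
jog_arm:
  increments:
    - [[0,0,-0.8,0,0,0,-1],[0,0,-0.8,0,0,0,-1],[0,0,-0.8,0,0,0,-1],[0,0,-0.8,0,0,0,-1],[0,0,-0.8,0,0,0,-1]]

```text
time: 21.12
tool_pos: [0.5539, -0.287, 0.4336]
tcp_rot: [-3.141, 0.001, -0.001]
wrist_force: [0.0, 0.0, -5.2]
width: 0.244
grip_force: 78.6
```

Request:
jog_arm:
  increments:
    - [[0,0,-0.7,0,0,0,-1],[0,0,-0.4,0,0,0,-1],[0,0,-0.2,0,0,0,-1],[0,0,0,0,0,0,-1],[0,0,0,0,0,0,-1]]

```text
time: 21.53
tool_pos: [0.5541, -0.287, 0.4701]
tcp_rot: [-3.141, 0.001, -0.001]
wrist_force: [0.4, 0.4, -6.1]
width: 0.245
grip_force: 78.8
```

```bash
python3 -c "
from h import *
s=read_state();T=s['tool_pos'];print(s['time'],s['wrist_force'])
plan(RREST,[.41,.195,.478])
p,d,X=look('side',8)
q,c,n=plate(p,d,X,T[2]-.13,T[2]-.08,(T[0]-.15,T[0]+.15,T[1]-.15,T[1]+.15))
print(c,n,len(q),cv2.minAreaRect((q[:,:2]*1000).astype(np.float32)))
p2,d,X=look('top',8)
q,c,n=plate(p2,d,X,T[2]-.13,T[2]-.08,(T[0]-.15,T[0]+.15,T[1]-.15,T[1]+.15))
print(c,n,len(q),cv2.minAreaRect((q[:,:2]*1000).astype(np.float32)))
cv2.imwrite('pics/m8.png',cv2.resize(p[80:380,100:400],(600,600)))"
```

```text
21.5333 [ 0.37672145  0.42007232 -6.1174626 ]
now [ 0.5541 -0.287   0.4701] turn(6deg) [ 0.93  4.9  -3.53] shift before turn [ -4.81 -16.06  -0.25] after [  1.4  -16.71   0.5 ]
[ 0.55815231 -0.28619247  0.36350324] [ 0.01272731 -0.00176482  0.99991745] 2614 ((551.7587890625, -285.844482421875), (87.09814453125, 205.00299072265625), 0.4468688368797302)
[ 0.54683319 -0.24604193  0.36342501] [ 0.00434963 -0.00237269  0.99998773] 2766 ((549.6077880859375, -269.03997802734375), (171.1017303466797, 83.56678771972656), 89.85176849365234)
```

View pics/m8.png

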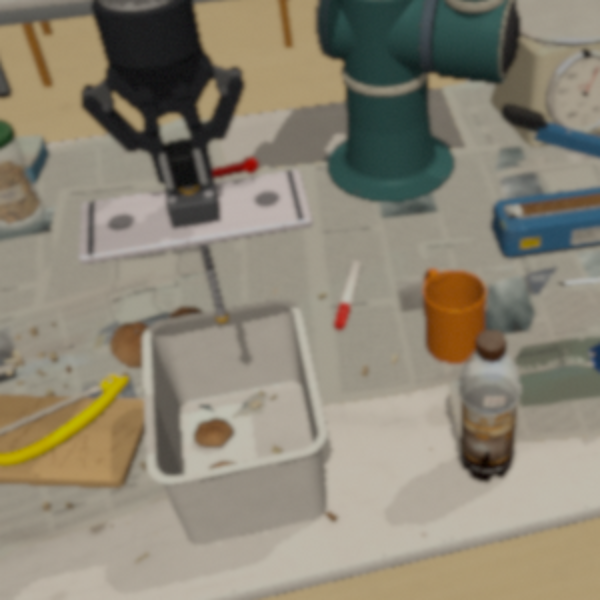

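The locked gauge hangs level: plate underside 0.1166 m below the TCP, probe still out, caps and bin in place. Carrying it back.

Request:
jog_arm:
  increments:
    - [[-0.1,-0.4,0,0,0,0,-1],[-0.2,-0.7,0,0,0,0,-1],[-0.24,-0.8,-0.02,0,0,0,-1],[-0.24,-0.8,-0.02,0,0,0,-1],[-0.24,-0.8,-0.02,0,0,0,-1]]

```text
time: 22.05
tool_pos: [0.5229, -0.1805, 0.4714]
tcp_rot: [-3.14, 0.001, 0.001]
wrist_force: [0.6, 0.3, -5.3]
width: 0.247
grip_force: 79.0
```

Request:
jog_arm:
  increments:
    - [[-0.24,-0.8,-0.02,0,0,0,-1],[-0.24,-0.8,-0.02,0,0,0,-1],[-0.24,-0.8,-0.02,0,0,0,-1],[-0.24,-0.8,-0.02,0,0,0,-1],[-0.24,-0.8,-0.02,0,0,0,-1]]

```text
time: 22.47
tool_pos: [0.4866, -0.0604, 0.4746]
tcp_rot: [-3.141, 0.001, 0.0]
wrist_force: [-0.4, -0.0, -4.6]
width: 0.247
grip_force: 79.0
```

Request:
jog_arm:
  increments:
    - [[-0.24,-0.8,-0.02,0,0,0,-1],[-0.24,-0.8,-0.02,0,0,0,-1],[-0.24,-0.8,-0.02,0,0,0,-1],[-0.24,-0.8,-0.02,0,0,0,-1],[-0.24,-0.8,-0.02,0,0,0,-1]]

```text
time: 22.88
tool_pos: [0.4505, 0.0594, 0.4777]
tcp_rot: [-3.141, 0.001, 0.0]
wrist_force: [-0.0, 0.5, -4.8]
width: 0.246
grip_force: 79.0
```

Request:
jog_arm:
  increments:
    - [[-0.24,-0.8,0,0,0,0,-1],[-0.24,-0.8,0,0,0,0,-1],[-0.24,-0.8,0,0,0,0,-1],[-0.2,-0.7,0,0,0,0,-1],[-0.1,-0.4,0,0,0,0,-1]]

```text
time: 23.3
tool_pos: [0.4196, 0.1651, 0.4776]
tcp_rot: [-3.141, -0.002, 0.001]
wrist_force: [-0.2, 0.4, -4.8]
width: 0.243
grip_force: 79.2
```

```bash
python3 -c "
from h import *
print(read_state()['time'])
plan(RREST,C0+.32*N+.004*GX)"
```

```text
23.3
now [0.4196 0.1651 0.4776] turn(6deg) [ 0.92  4.91 -3.51] shift before turn [-0.85 -0.8   1.9 ] after [-1.37 -1.06  1.4 ]
```

Request:
jog_arm:
  increments:
    - [[0,0,0,0.1,0.5,-0.36,-1],[0,0,0,0.14,0.75,-0.54,-1],[0,0,0,0.14,0.75,-0.54,-1],[0,0,0,0.14,0.75,-0.54,-1],[0,0,0,0.14,0.75,-0.54,-1]]

```text
time: 23.72
tool_pos: [0.4201, 0.1633, 0.4772]
tcp_rot: [-2.994, -0.407, -0.562]
wrist_force: [0.7, 0.1, -5.2]
width: 0.247
grip_force: 79.6
```

Request:
jog_arm:
  increments:
    - [[0,0,0,0.13,0.7,-0.5,-1],[0,0,0,0.13,0.7,-0.49,-1],[0,0,0,0,0,0,-1],[0,0,0,0,0,0,-1],[0,0,0,0,0,0,-1]]

```text
time: 24.13
tool_pos: [0.4208, 0.1629, 0.4779]
tcp_rot: [-2.898, -0.548, -0.767]
wrist_force: [-0.1, 0.5, -5.8]
width: 0.248
grip_force: 79.6
```

```bash
python3 -c "
from h import *
print(read_state()['time'])
plan(RREST,C0+.32*N+.004*GX)"
```

```text
24.1333
now [0.4208 0.1629 0.4779] turn(6deg) [ 0.02  0.02 -0.03] shift before turn [-1.39 -1.15  1.4 ] after [-1.39 -1.15  1.4 ]
```

Request:
jog_arm:
  increments:
    - [[-0.28,-0.23,0.15,0,0,0,-1],[-0.28,-0.23,0.15,0,0,0,-1],[-0.28,-0.23,0.15,0,0,0,-1],[-0.28,-0.23,0.15,0,0,0,-1],[-0.27,-0.23,0.1,0,0,0,-1]]

```text
time: 24.55
tool_pos: [0.3838, 0.1862, 0.4374]
tcp_rot: [-2.897, -0.55, -0.766]
wrist_force: [-0.3, 0.0, -5.2]
width: 0.249
grip_force: 79.7
```

Request:
jog_arm:
  increments:
    - [[0,0,0.2,0,0,0,-1],[0,0,0.2,0,0,0,-1],[0,0,0.2,0,0,0,-1],[0,0,0,0,0,0,-1],[0,0,0,0,0,0,-1]]

```text
time: 24.97
tool_pos: [0.3935, 0.1887, 0.4234]
tcp_rot: [-2.897, -0.55, -0.77]
wrist_force: [-0.4, -0.7, -5.3]
width: 0.246
grip_force: 79.7
```

```bash
cat >> h.py <<'E'
def gpose(k):
    T=np.array(read_state()['tool_pos'])
    for nm in('top','side'):
        p,d,X=look(nm,k); L=(X-T)@RREST  # tool axes
        hsv=cv2.cvtColor(p,cv2.COLOR_BGR2HSV)
        m=(hsv[...,1]<60)&(hsv[...,2]>110)&(d>0)&(abs(L[...,0])<.065)&(abs(L[...,1])<.13)&(L[...,2]>.085)&(L[...,2]<.13)
        q=L[m]
        for i in range(6):
            c=q.mean(0); n=np.linalg.svd(q-c,full_matrices=False)[2][2]; n*=np.sign(n[2]); q=q[abs((q-c)@n)<.004]
        c0=(C0-T)@RREST
        r=cv2.minAreaRect((q[:,:2]*1000).astype(np.float32))
        print(nm,len(q),'n in tool deg',np.degrees(n[:2]).round(2),'c',c.round(4),'rect',np.round(r[0],1),np.round(r[1],1),round(r[2],2),'C0 in tool',(c0*1000).round(1), 'y ends',np.percentile(q[:,1]*1000,[.5,99.5]).round(1),'x ends',np.percentile(q[:,0]*1000,[.5,99.5]).round(1))
    return p
E
python3 -c "
from h import *
plan(RREST,C0+.1166*N+.004*GX); p=gpose(9); cv2.imwrite('pics/m9.png',cv2.resize(p[90:300,340:520],None,fx=2.8,fy=2.8))"
```

```text
now [0.3935 0.1887 0.4234] turn(6deg) [ 0.03  0.01 -0.02] shift before turn [-0.02 -0.03  6.86] after [-0.02 -0.01  6.86]
top 3688 n in tool deg [-0.59  0.13] c [0.0061 0.0071 0.1066] rect [-2.   0.2] [ 84.1 204. ] 0.75 C0 in tool [-4.700e+00 -3.000e-01  3.225e+02] y ends [-100.3  101.7] x ends [-43.   39.1]
side 614 n in tool deg [-2.05 -0.16] c [0.0146 0.0181 0.1073] rect [-1.3  1. ] [ 85.3 205.1] 0.67 C0 in tool [-4.700e+00 -3.000e-01  3.225e+02] y ends [-99.9 103. ] x ends [-42.2  40.4]
```

View pics/m9.png

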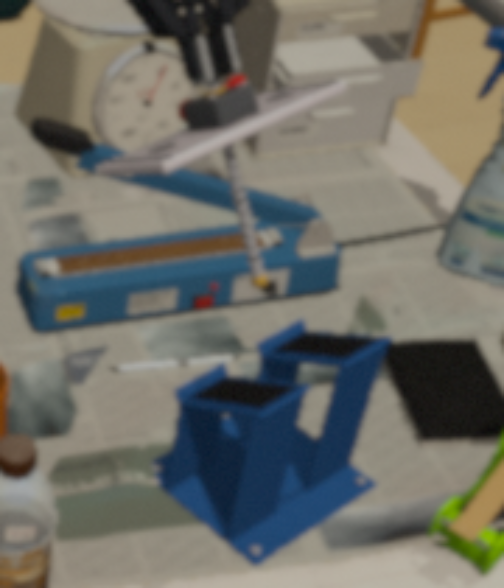

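The gauge is held parallel to the deck with the tip (side crop (265,285)) above the slot. Its centre is 2.7 mm upslope of the start pose, with 0.7° of yaw to take out.

Request:
jog_arm:
  increments:
    - [[-0.02,0,0.3,0.03,0,-0.07,-1],[-0.02,0,0.5,0,0,-0.07,-1],[-0.01,0,0.5,0,0,0,-1],[0,0,0.4,0,0,0,-1],[0,0,0.3,0,0,0,-1]]

```text
time: 25.48
tool_pos: [0.42, 0.1992, 0.3696]
tcp_rot: [-2.893, -0.573, -0.77]
wrist_force: [-0.4, 0.3, -5.5]
width: 0.243
grip_force: 79.8
```

Request:
jog_arm:
  increments:
    - [[0,0,0.4,0,0,0,-1],[0,0,0.4,0,0,0,-1],[0,0,0.4,0,0,0,-1],[0,0,0.4,0,0,0,-1],[0,0,0.3,0,0,0,-1]]

```text
time: 25.9
tool_pos: [0.4465, 0.2098, 0.3207]
tcp_rot: [-2.893, -0.572, -0.771]
wrist_force: [-0.5, -0.6, -6.1]
width: 0.246
grip_force: 79.8
```

Request:
jog_arm:
  increments:
    - [[0,0,0.4,0,0,0,-1],[0,0,0.5,0,0,0,-1],[0,0,0.5,0,0,0,-1],[0,0,0.4,0,0,0,-1],[0,0,0.2,0,0,0,-1]]

```text
time: 26.32
tool_pos: [0.4739, 0.2207, 0.2679]
tcp_rot: [-2.893, -0.573, -0.769]
wrist_force: [-0.6, -1.7, -6.1]
width: 0.248
grip_force: 79.6
```

```bash
python3 -c "
from h import *
s=read_state();print(s['time'],s['wrist_force'])
plan(RREST,C0+.1166*N+.004*GX); p=gpose(10)"
```

```text
26.3167 [-0.61855774 -1.72888918 -6.0873489 ]
now [0.4739 0.2207 0.2679] turn(6deg) [-0.    0.01  0.12] shift before turn [ 0.05 -0.01  0.93] after [ 0.04 -0.01  0.93]
top 2398 n in tool deg [-0.45 -0.02] c [0.0079 0.0084 0.1066] rect [-2.5 -0.1] [205.  84.] 89.16 C0 in tool [ -2.7  -0.3 144.6] y ends [-100.9  101.3] x ends [-42.   39.5]
side 822 n in tool deg [-1.47 -0.18] c [0.0095 0.0148 0.1079] rect [-2.2  0.2] [205.3  86.5] 89.01 C0 in tool [ -2.7  -0.3 144.6] y ends [-99.9 102.3] x ends [-43.5  40.1]
```

```bash
python3 -c "
from h import *
for k,dz in((0,None),(9,.106),(10,.106)):
    T={0:C0+.1166*N,9:np.array([.3935,.1887,.4234]),10:np.array([.4739,.2207,.2679])}[k]
    for nm in('top','side'):
        p,d,X=load(nm,k);L=(X-T)@RREST;hsv=cv2.cvtColor(p,cv2.COLOR_BGR2HSV)
        q=L[(hsv[...,1]<60)&(hsv[...,2]>110)&(d>0)&(abs(L[...,2]-.1066)<.005)&(abs(L[...,0])<.06)&(abs(L[...,1])<.12)]
        o=[]
        for f in(np.max,np.min):
            b=[(y,f(q[abs(q[:,1]-y)<.004,0])) for y in np.arange(-.09,.091,.008) if (abs(q[:,1]-y)<.004).sum()>8]
            b=np.array(b); med=np.median(b[:,1]); b=b[abs(b[:,1]-med)<.005]; a=np.polyfit(b[:,0],b[:,1],1); o.append((len(b),np.degrees(a[0]).round(2),(a[1]*1000).round(1)))
        print(k,nm,o)
"
```

```text
0 top [(23, np.float64(0.01), np.float64(41.3)), (16, np.float64(-0.17), np.float64(-40.9))]
0 side [(23, np.float64(0.05), np.float64(41.5)), (10, np.float64(-0.24), np.float64(-44.4))]
9 top [(23, np.float64(-0.18), np.float64(39.1)), (5, np.float64(3.14), np.float64(-26.2))]
9 side [(23, np.float64(-0.04), np.float64(40.0)), (12, np.float64(-1.26), np.float64(-39.8))]
10 top [(23, np.float64(0.91), np.float64(39.0)), (7, np.float64(0.83), np.float64(-22.0))]
10 side [(23, np.float64(0.7), np.float64(38.2)), (12, np.float64(0.87), np.float64(-43.3))]
```

The edge fit shows the gauge was already square before my yaw step (now about 0.8° off). Undoing it, with a slight upslope nudge, and descending.

Request:
jog_arm:
  increments:
    - [[0.03,0,0.2,0,0,0.07,-1],[0.02,0,0.2,0,0,0.06,-1],[0,0,0.2,0,0,0,-1],[0,0,0.1,0,0,0,-1],[0,0,0,0,0,0,-1]]

```text
time: 26.83
tool_pos: [0.4846, 0.2251, 0.2514]
tcp_rot: [-2.894, -0.552, -0.769]
wrist_force: [-0.4, 0.0, -5.1]
width: 0.245
grip_force: 79.7
```

Request:
jog_arm:
  increments:
    - [[0,0,0.03,0,0,0,-1],[0,0,0.03,0,0,0,-1],[0,0,0.03,0,0,0,-1],[0,0,0.02,0,0,0,-1],[0,0,0,0,0,0,-1]]

```text
time: 27.25
tool_pos: [0.4863, 0.2258, 0.2495]
tcp_rot: [-2.893, -0.552, -0.771]
wrist_force: [-0.2, 0.9, -5.4]
width: 0.245
grip_force: 79.7
```

```bash
python3 -c "
from h import *
s=read_state();print(s['time'],s['wrist_force'], s['wrist_force']@RREST)
plan(RREST,C0+.1166*N+.004*GX); p=gpose(11)"
```

```text
27.25 [-0.22821346  0.85711648 -5.39350032] [-2.58872229 -0.88086347  4.73277497]
now [0.4863 0.2258 0.2495] turn(6deg) [-0.   -0.01 -0.01] shift before turn [-0.04 -0.    0.18] after [-0.04 -0.    0.18]
top 2264 n in tool deg [-0.57 -0.11] c [0.0081 0.0088 0.1066] rect [-2.  -0.2] [ 83.9 204.9] 0.18 C0 in tool [-5.10e+00 -1.00e-01  1.22e+02] y ends [-101.5  101.3] x ends [-42.2  39.2]
side 845 n in tool deg [-1.37 -0.25] c [0.0092 0.0131 0.1073] rect [-2.8  1.1] [204.9  87.9] 89.75 C0 in tool [-5.10e+00 -1.00e-01  1.22e+02] y ends [-100.1  102.3] x ends [-44.2  40.5]
```

Request:
jog_arm:
  increments:
    - [[-0.04,0,0.04,0,0,0,-1],[0,0,0.03,0,0,0,-1],[0,0,0.03,0,0,0,-1],[0,0,0.02,0,0,0,-1],[0,0,0,0,0,0,-1]]

```text
time: 27.77
tool_pos: [0.487, 0.2261, 0.2455]
tcp_rot: [-2.893, -0.552, -0.77]
wrist_force: [0.7, -0.7, -5.1]
width: 0.244
grip_force: 79.7
```

Request:
jog_arm:
  increments:
    - [[0,0,0.02,0,0,0,-1],[0,0,0.02,0,0,0,-1],[0,0,0,0,0,0,-1],[0,0,0,0,0,0,-1],[0,0,0,0,0,0,-1]]

```text
time: 28.18
tool_pos: [0.4876, 0.2263, 0.2447]
tcp_rot: [-2.893, -0.552, -0.771]
wrist_force: [-0.4, -0.3, -5.6]
width: 0.246
grip_force: 79.7
```

Request:
jog_arm:
  increments:
    - [[0,0,0.02,0,0,0,-1],[0,0,0.01,0,0,0,-1],[0,0,0,0,0,0,-1],[0,0,0,0,0,0,-1],[0,0,0,0,0,0,-1]]

```text
time: 28.6
tool_pos: [0.4879, 0.2265, 0.2443]
tcp_rot: [-2.893, -0.552, -0.771]
wrist_force: [-4.6, -1.5, -0.8]
width: 0.244
grip_force: 80.7
```

Deck contact: about 6 N along the deck normal, so only about 2 N net on the knob. Easing the grip, then opening.

Request:
jog_arm:
  increments:
    - [[0,0,0,0,0,0,-1],[0,0,0,0,0,0,-1],[0,0,0,0,0,0,-1],[0,0,0,0,0,0,-1],[0,0,0,0,0,0,-1]]
  force: 20

```text
time: 29.02
tool_pos: [0.4879, 0.2265, 0.2442]
tcp_rot: [-2.893, -0.552, -0.771]
wrist_force: [-5.4, -0.7, -1.3]
width: 0.243
grip_force: 80.7
```

Request:
jog_arm:
  increments:
    - [[0,0,0,0,0,0,0.2],[0,0,0,0,0,0,0.2],[0,0,0,0,0,0,0.2],[0,0,0,0,0,0,0.2],[0,0,0,0,0,0,0.2]]

```text
time: 29.43
tool_pos: [0.4886, 0.2267, 0.2447]
tcp_rot: [-2.892, -0.552, -0.773]
wrist_force: [0.4, -0.7, 0.1]
width: 0.599
grip_force: 0.0
```

Request:
jog_arm:
  increments:
    - [[0,0,-0.3,0,0,0,0.2],[0,0,-0.5,0,0,0,0.2],[0,0,-0.7,0,0,0,0.2],[0,0,-0.8,0,0,0,0.2],[0,0,-0.8,0,0,0,0.2]]

```text
time: 29.85
tool_pos: [0.4442, 0.209, 0.3256]
tcp_rot: [-2.893, -0.552, -0.77]
wrist_force: [0.2, 0.2, -0.2]
width: 0.6
grip_force: 0.0
```

```bash
python3 - <<'E'
from h import *
s=read_state();print(s['time'],s['wrist_force'])
o=np.zeros((500,800,3),np.uint8)
for i,nm in enumerate(('top','side')):
    p,d,X=look(nm,12);L=(X-C0)@np.c_[GX,GY,N]*1000;hsv=cv2.cvtColor(p,cv2.COLOR_BGR2HSV)
    box=(abs(L[...,0])<60)&(abs(L[...,1])<120)&(d>0)
    q=L[box&(hsv[...,1]<60)&(hsv[...,2]>110)&(abs(L[...,2]-10)<5)]
    c=q.mean(0);n=np.linalg.svd(q-c,full_matrices=False)[2][2];n*=np.sign(n[2])
    print(nm,len(q),'z',np.median(q[:,2]).round(1),'tilt',np.degrees(n[:2]).round(2),cv2.minAreaRect(q[:,:2].astype(np.float32)))
    k=L[box&(p.max(-1)<70)&(L[...,2]>45)&(L[...,2]<95)&(abs(L[...,0])<25)&(abs(L[...,1])<20)]; print(' knob',len(k),np.percentile(k,[3,50,97],axis=0).round(1).tolist() if len(k) else '')
    r=L[box&(p[...,2]>110)&(p[...,1]<65)&(L[...,2]>12)]; print(' red',len(r),np.percentile(r,[3,97],axis=0).round(1).tolist() if len(r) else '')
    b=((120,200,120,110),(370,90,120,150))[i];x,y,w,h=b
    a=cv2.resize(p[y:y+h,x:x+w],(400,int(400*h/w)),interpolation=2);o[:a.shape[0],400*i:400*i+400]=a
cv2.imwrite('pics/m12.png',o)
E
```

```text
29.85 [ 0.20945172  0.19975741 -0.23607755]
top 2672 z 10.0 tilt [-0.1   0.08] ((0.3214302062988281, 0.23624420166015625), (85.12355041503906, 205.24728393554688), 0.4462633728981018)
 knob 264 [[-14.4, -11.4, 52.9], [4.2, -3.1, 76.4], [16.2, 8.6, 80.1]]
 red 91 [[-37.2, -5.6, 24.8], [-29.6, 59.3, 34.6]]
side 852 z 9.5 tilt [ 0.61 -0.14] ((-2.490997314453125, 0.03272247314453125), (207.20518493652344, 90.63912200927734), 89.87887573242188)
 knob 168 [[-12.8, -11.8, 49.9], [8.5, -8.2, 64.2], [16.6, 3.6, 77.8]]
 red 23 [[-36.4, -8.9, 24.0], [15.9, 55.8, 52.2]]
```

View pics/m12.png

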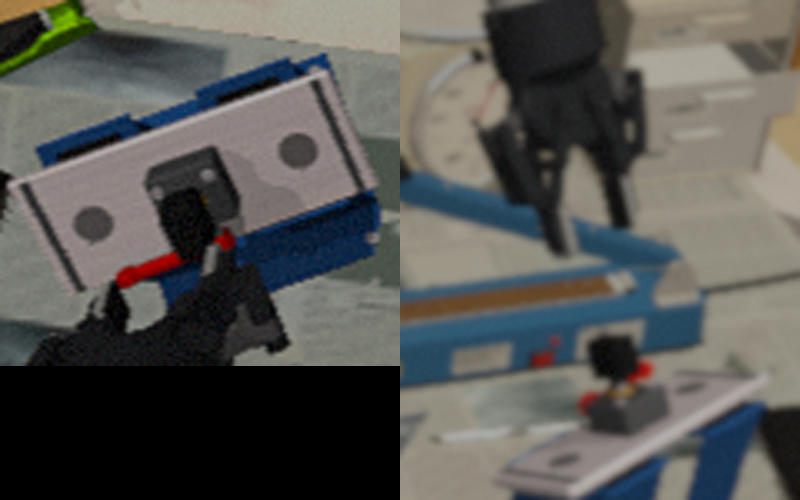

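The gauge lies flat on the deck in its original pose, tilt about 0.1°. The lever is down and the knob top is about 78 mm above the underside, so the reading is kept; the gripper is clear. Backing off a little more and handing in.

Request:
jog_arm:
  increments:
    - [[0,0,-0.4,0,0,0,0.2],[0,0,-0.4,0,0,0,0.2],[0,0,-0.3,0,0,0,0.2],[0,0,0,0,0,0,0.2],[0,0,0,0,0,0,0.2]]

```text
time: 30.37
tool_pos: [0.4299, 0.2034, 0.3535]
tcp_rot: [-2.892, -0.552, -0.772]
wrist_force: [0.4, -1.2, 0.0]
width: 0.602
grip_force: 0.0
```

```bash
python3 -c "
from h import *
print(bot.finish_job())"
```

```text
the job is handed in; nothing more can be done
None
```

The depth gauge was locked with its probe on the bin's bare floor and is back lying flat on the rest, probe down the slot and the reading kept as far as the cameras show; I handed the job in at about 30 s.

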